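Hang a hanger behind the rail's anti-jump lip and jog the line

ROBOT

A 7-joint arm with a two-finger parallel gripper is mounted at the origin on a cart in front of the work surface, level with it; the furniture and walls round the work are solid. World frame = base frame: x ahead of the robot, y to its left, z up, the work surface at z = 0. Lengths are in m, angles in rad, forces in N, time in s.
With the tool pointing down it reaches from about 0.4 to 0.9 m from the base axis. Payload 5.6 kg.
Tool frame: the origin (TCP) lies midway between the tips of the shut fingers; the grasp point (between the pads) lies 19 mm behind it (ctrl.grasp_offset is the distance from the TCP to the grasp point, in m); z points along the fingers, y is the line along which they close (so a half turn about z gives the same grasp; the last joint's range is limited). The gripper opens to 92 mm and grips with 3 to 60 N. Pads are 20 mm wide; open, the fingers measure 128 mm over their backs; the gripper's body (75 mm by 189 mm) begins 69 mm behind the grasp point.
Start: joints at [1.294, 0.468, -0.012, 1.603, 0.006, 1.071, -0.056], TCP at [0.151, -0.632, 0.215] pointing down, gripper open.
Joint ranges: [-2.53, 2.53], [-0.31, 2.02], [-1.57, 1.55], [0.28, 2.44], [-1.29, 4.43], [0.15, 1.84], [-2.92, 2.92]. Speed limits (rad/s): [2.57, 2.57, 3.14, 3.14, 3.14, 3.14, 3.14].

INTERFACE

Orientations are given as a unit quaternion [w, x, y, z].
In Python, from plant import ctrl, solver, cams, workorder gives the robot as it stands. The module is installed in compiled form; this text tells all that it offers. Calls block until the motion is done:
- ctrl.movep(position, orientation): joint-space move of the TCP to a pose.
- ctrl.servo_line(position, orientation=None, v=0.15): straight line of the TCP; orientation=None keeps the orientation; v is the mean speed in m/s.
- ctrl.move_joints(angles): joint-space move.
- ctrl.grip(opening, strength=None): finger opening in m; strength is the grip in N (None keeps the last); returns when the fingers have stopped.
- ctrl.dwell(seconds).
- solver.inverse_kinematics(position, orientation): joint angles nearest the present ones, or None.
- ctrl.get_state(): the state.
- cams.get_image(name): name is "scene" or "top" or "wrist"; returns a dict with "image" (400x640x3 uint8, red, green, blue), "intrinsics" (3x3 intrinsics, pixels), "k1" (the pictures are not rectified: a ray, as slopes to the right and down, at radius r is drawn at 1 + k1 r^2 times it, then the intrinsics apply), "eye" and "orientation" of the camera in the world. Camera axes: x right, y up, looking along -z (the intrinsics and any distortion apply to the point x, -y, -z); pixel columns grow to the right and rows downward; lengths in m; the calibration is good to about 2 mm. A picture is of the moment at which its call begins. There is no depth.
A pose or a line that the arm cannot do raises ctrl.IKError and nothing moves.
- workorder.sign_off(): hands the job in; it is judged then, once.
The state is a dict: "t": time; "joint_pos": joint angles; "qd": joint speeds; "effort": joint torques, N m; "ee_pos": TCP position; "ee_rot": TCP orientation; "contact_force": force on the tool from outside, world axes, zero at the start; "moment": the same for the moment, N m; "finger_gap": finger opening in m; "gripper_force": force on a finger pad.
Only numpy, scipy, OpenCV 4.12 (cv2) and the standard library are available. Lean on these libraries where they do the work, as an engineer would, in place of code of your own. Each camera call takes 0.05 s, during which the arm holds its last target. There are 200 camera calls.

TASK

Take the hanger with the maple block out of its plywood nest and hang it on the conveyor rail along the booth's front, in the free place at the right end, beside the hanger already there: lift its hook over the front lip, below the clear guard, lower it until it is fully down in the trough behind the lip, and let go. Only then tilt the red jog lever to the left, hold it over for a second to tell the line that the place is loaded, and let it spring back upright. Leave the other hanger where it hangs.

Things in the scene. Friction and masses are not known exactly. Their poses are not given: they have to be found in the camera images.
- hanger: Hanger to be hung: C-hook of steel strip (24 mm wide, 6 mm thick) screwed on a maple block (25 x 70 x 40 mm high); 131 mm high, 0.14 kg. Origin: centre of the block's underside; z up; x points from the grip to the block (away from the robot; into the rail when hung). Stem x -34 to -28 mm, arm above it at z 125 to 131 mm. Stands upright in the nest, its x along the nest's x.
- hanger_grip (a point): Centre of the hanger's black grip, (-50, 0, 76) mm in the hanger's frame, same axes: 28 mm wide along y (grasp across y), 22 mm along x, 36 mm high, free on both sides and in front.
- hanger_foot (a point): Centre of the underside of the hook's foot, (-6.75, 0, 103) mm in the hanger's frame, same axes. The foot is 10.5 mm thick along x, 24 mm wide along y and reaches 22 mm below the arm; 16 mm clear between foot and stem.
- rail: Fixed rail. Origin on the bench below the lip's front face, at the middle of the free place; x away from the robot, y along the rail to the left, z up. Trough: lip x 0 to 5 mm, top z 215; floor z 197; inner width x 5 to 24; back wall top z 231; underside z 193. Free from the right end post (y -85 to -65, below the trough) to a red stop (y 43 to 49).
- free_place (a point): Middle of the free hanging place on the trough's floor, right of the red stop: (13.25, 0, 197) mm in the rail's frame, same axes. A hung foot stands here, 18 mm below the lip's top; up to 28 mm off along the rail is fine.
- guard_edge (a point): Front lower edge of the clear dust guard over the rail, above the free place: (-15, 0, 275) mm in the rail's frame, same axes. The guard is a level sheet, 52 mm deep, from y -50 mm to the rail's left end, 60 mm above the lip: a gripper pointing straight down strikes it, one leaning back to the robot by 25 to 45 degrees stays in front.
- nest: Fixed plywood nest, 50 mm (x) by 76 mm (y), 9 mm thick, with two cleats 10 mm high along y, 30 mm apart, between which the block stands. Origin: centre of its underside on the bench; x away from the robot, z up. Mind the notice board between robot and bench: its right wooden post (22 mm square, 0.82 m high) stands at x 0.276, y -0.145 m in the base frame; the arm must pass right of it.
- hung_hanger: An equal hanger with maple block that hangs loose in the rail left of the red stop, same frame as the first. Bystander: not to be moved. The thick white extraction hose partly hides it from the robot's side.
- jog_lever (a joint): Tilt of the red jog lever (rad): 0 upright, positive to the left (the pivot's +y), stops at +-0.5. A spring of 0.7 N m/rad centres it: about 5 N at the knob for 0.45 rad. Beyond 0.3 it counts as tilted.
- jog_knob (a point): Centre of the lever's red knob (27 mm across, 31 mm high), 61 mm above the pivot; moves with the lever.
- jog_pivot (a point): Pivot of the jog lever, 108 mm above the bench, on a grey control box (56 x 56 mm, top at 106 mm) on a fixed aluminium pillar; a rubber boot ends 10 mm above the pivot. Does not move with the lever. x (the tilt's axis) points away from the robot, y left, z up. The steel stick is 9 mm across.

How it is judged:
By the outcome, as a careful person would: the job done as asked, in the order asked, and still so for the second after the job is handed in, with the robot touching nothing.
It also fails if it takes over 51 s, if anything falls off the work surface, if the arm or the gripper's body presses on something with over 40 N, if the wrist force passes 120 N, or if a joint passes its speed limit or range.

## Working session

There is one attempt and no reset: what is moved stays moved. The work goes in short steps, each a Python script; the robot and the scene stay as the last script left them, time stands still between calls to the robot, and variables do not carry over. Pictures are saved under pics/ and viewed, at most 10 in all, crops included, and the job is handed in when it is done.

```bash
mkdir -p pics
cat > h.py <<'E'
import numpy as np, cv2
from scipy.spatial.transform import Rotation as R
from plant import ctrl, solver, cams, workorder
def rot(q): return R.from_quat([q[1],q[2],q[3],q[0]])
def quat(r):
    q=r.as_quat(); return [q[3],q[0],q[1],q[2]]
def ray(c,u,v):
    K=np.array(c["intrinsics"]); k=c["k1"]
    d=np.array([(u-K[0,2])/K[0,0],(v-K[1,2])/K[1,1]]); s=d.copy()
    for _ in range(20): s=d/(1+k*(s@s))
    w=rot(c["orientation"]).apply([s[0],-s[1],-1.0]); return np.array(c["eye"]),w/np.linalg.norm(w)
def plane(c,u,v,z):
    e,w=ray(c,u,v); return e+w*(z-e[2])/w[2]
def tri(*obs):
    A=np.zeros((3,3));b=np.zeros(3);L=[]
    for c,u,v in obs:
        e,w=ray(c,u,v);P=np.eye(3)-np.outer(w,w);A+=P;b+=P@e;L.append((e,P))
    x=np.linalg.solve(A,b); return x,[round(float(np.linalg.norm(P@(x-e)))*1000,1) for e,P in L]
def proj(c,p):
    K=np.array(c["intrinsics"]); q=rot(c["orientation"]).inv().apply(np.array(p)-c["eye"])
    s=np.array([q[0],-q[1]])/-q[2]; s=s*(1+c["k1"]*(s@s)); return s*[K[0,0],K[1,1]]+[K[0,2],K[1,2]]
def shot(name,tag=None):
    c=cams.get_image(name)
    cv2.imwrite(f"pics/{tag or name}.png",c["image"][:,:,::-1])
    np.save(f"pics/{tag or name}.npy",c,allow_pickle=True); return c
def load(tag): return np.load(f"pics/{tag}.npy",allow_pickle=True).item()
E
python3 - <<'E'
from h import *
for n in("scene","top","wrist"):
    c=shot(n); print(n,c["eye"],rot(c["orientation"]).as_matrix()[:,2],c["k1"],c["intrinsics"][0][0])
s=ctrl.get_state(); print(s["t"],s["ee_rot"],s["finger_gap"])
E
```

```text
scene [-0.31854212 -0.46259017  0.60694836] [-0.84588443 -0.06165757  0.5297904 ] -0.032567521344286324 464.80019196069344
top [ 0.22992953 -0.40026607  0.99943599] [-0.19743915  0.02665113  0.97995281] -0.06493695772665818 375.3603475076527
wrist [ 0.22937123 -0.61442441  0.3834686 ] [0.28112149 0.06529952 0.95744801] -0.06913059946118291 347.201849657977
0.15 [-6.81489781e-04  9.93182343e-01  1.16569072e-01 -1.41080758e-04] 0.09211835684232385
```

View pics/scene.png

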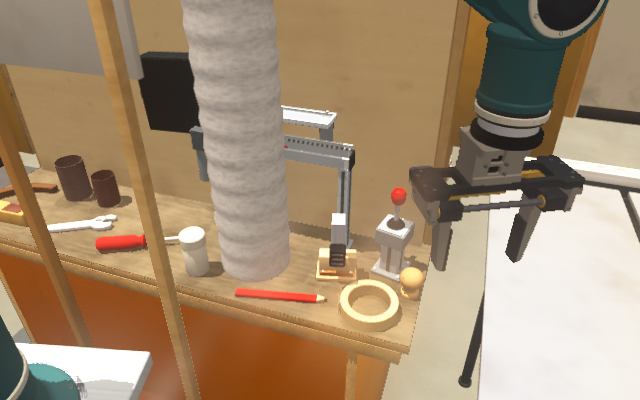

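View pics/top.png

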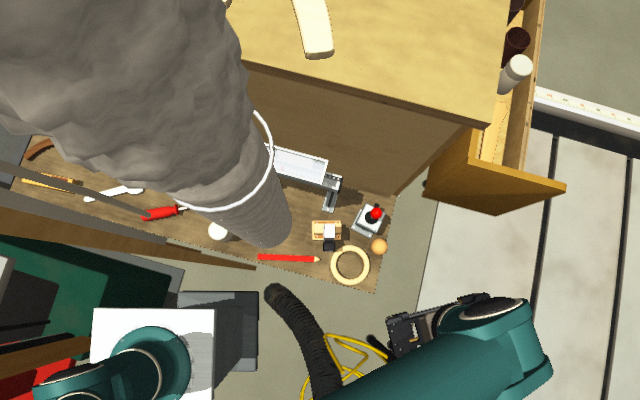

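View pics/wrist.png

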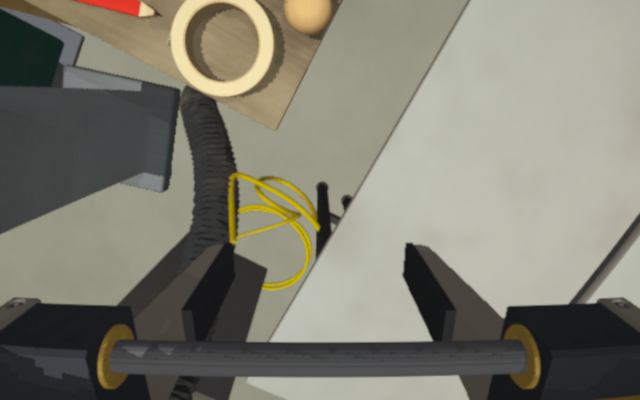

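Scene: hanger and nest at about (338,245), knob at (398,196), rail's right end at about (350,155). Top: hanger (328,235), knob (376,213), rail (270-335,150-185). Next is an enlarged composite of the work area.

Run:
```python
from h import *
s=load("scene");t=load("top")
a=cv2.resize(s["image"][90:290,270:430],None,fx=2.5,fy=3,interpolation=cv2.INTER_CUBIC)
b=cv2.resize(t["image"][130:270,250:400],(400,600),interpolation=cv2.INTER_CUBIC) if 0 else cv2.resize(t["image"][140:260,255:395],(400,343),interpolation=cv2.INTER_CUBIC)
a=cv2.resize(s["image"][90:290,270:403],(399,600),interpolation=cv2.INTER_CUBIC)
o=np.zeros((600,800,3),np.uint8);o[:600,:399]=a;o[:343,400:]=b
cv2.imwrite("pics/comp.png",o[:,:,::-1])
def red(c,x0,x1,y0,y1):
    h=cv2.cvtColor(c["image"],cv2.COLOR_RGB2HSV);m=(((h[...,0]<8)|(h[...,0]>172))&(h[...,1]>170)&(h[...,2]>80))
    k=np.zeros_like(m);k[y0:y1,x0:x1]=m[y0:y1,x0:x1]
    n,_,st,ce=cv2.connectedComponentsWithStats(k.astype(np.uint8));return [(st[i],ce[i].round(1)) for i in range(1,n) if st[i][4]>8]
A=red(s,380,420,180,215);B=red(t,360,390,200,225);print(A,B)
print(tri((s,*A[0][1]),(t,*B[0][1])))
```

```text
[(array([391, 187,  15,  13, 144], dtype=int32), array([397.8, 193.3]))] [(array([370, 207,  12,  12, 105], dtype=int32), array([375.8, 212.7]))]
(array([ 0.37238156, -0.55299859,  0.17371829]), [0.9, 0.9])
```

View pics/comp.png

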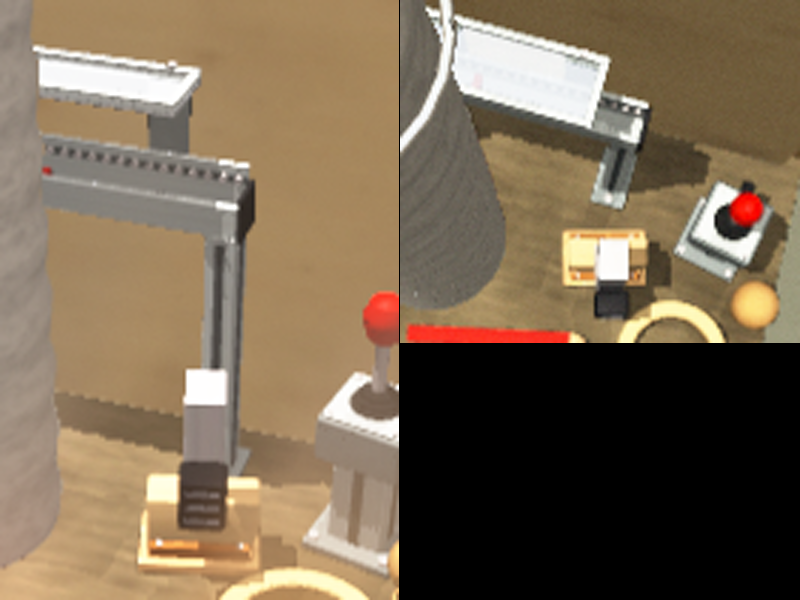

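The enlargement shows the hanger's stem top edge in scene at about (338.5,225) and in top at (330,239). The rail's right end is near (350,158) and (336,190). The nest and rail look turned relative to each other. I'll get coarse positions next.

Run:
```python
from h import *
s=load("scene");t=load("top")
S=lambda x,y:(s,270+x/3,90+y/3)
T=lambda x,y:(t,255+(x-400)/2.857,140+y/2.857)
for n,a,b in [("stemtop",S(205.5,405),T(614,282)),("armback",S(207,370),T(614,238)),("railend",S(240,207),T(634,143)),("guardcorner",S(178,110),T(595,125)),("nestFL",S(138,570),T(563,288)),("nestFR",S(258,570),T(645,288))]:
    print(n,*tri(a,b))
# rail lip line (scene) and nest front line on planes
for n,p,z in [("lipR",S(240,207),.215),("lipL",S(48,180),.215),("backR",S(250,165),.231),("backL",S(40,135),.231)]: print(n,plane(*p,z))
for n,p,z in [("TlipR",T(634,143),.215),("TlipL",T(470,95),.215),("TnestFL",T(563,288),.009),("TnestFR",T(645,288),.009),("TnestBL",T(563,232),.019),("TnestBR",T(645,232),.019),("hoseR",T(505,240),0.0),("hoseF",T(440,308),0.)]: print(n,plane(*p,z))
print(plane(s,255,275,0),plane(s,289,255,0),plane(s,220,265,0),plane(s,285,150,.25))
```

```text
stemtop [ 0.31733353 -0.45178123  0.14072671] [0.4, 0.4]
armback [ 0.35306096 -0.45181002  0.13993891] [0.7, 0.7]
railend [ 0.41450169 -0.4653526   0.21542199] [1.7, 1.7]
guardcorner [ 0.41224313 -0.43065578  0.27819231] [1.0, 1.0]
nestFL [ 0.32546381 -0.41249541  0.00578118] [0.5, 0.5]
nestFR [ 0.32494482 -0.48745948  0.01103221] [1.2, 1.2]
lipR [ 0.41565453 -0.46706479  0.215     ]
lipL [ 0.44309545 -0.34862982  0.215     ]
backR [ 0.43969993 -0.47225572  0.231     ]
backL [ 0.47332576 -0.34025899  0.231     ]
TlipR [ 0.41449227 -0.46366858  0.215     ]
TlipL [ 0.45130067 -0.3398191   0.215     ]
TnestFL [ 0.32520355 -0.41294041  0.009     ]
TnestFR [ 0.32521122 -0.48884054  0.009     ]
TnestBL [ 0.37596265 -0.41278616  0.019     ]
TnestBR [ 0.37608974 -0.4886649   0.019     ]
hoseR [ 0.37109217 -0.35858404  0.        ]
hoseF [ 0.30735754 -0.29904027  0.        ]
[ 0.33727521 -0.29421597  0.        ] [ 0.40045825 -0.35181709  0.        ] [ 0.36083458 -0.22020336  0.        ] [ 0.37497387 -0.35712477  0.25      ]
```

Run:
```python
from h import *
s=load("scene");t=load("top")
print(tri((s,255,278),(t,271,248)), tri((s,289,248),(t,291.5,222)))
# hose right silhouette planes from both cameras -> at heights, x,y of the crossing of the silhouette tangents
rs=[(s,289,240),(s,285,170),(s,283,130),(s,279,60)]
for h in (0,.1,.2,.3,.4):
    print(h,[plane(c,u,v,h).round(3)[:2].tolist() for c,u,v in rs],[plane(t,u,v,h).round(3)[:2].tolist() for u,v in ((291,228),(284,195),(278,178),(255,245),(230,240))])
g=cv2.resize(t["image"][60:260,180:330],(450,600),interpolation=cv2.INTER_CUBIC)
g2=cv2.resize(s["image"][80:290,190:300],(314,600),interpolation=cv2.INTER_CUBIC)
cv2.imwrite("pics/hose.png",np.hstack([g,g2])[:,:,::-1])
```

```text
(array([ 0.30469867, -0.30432662,  0.02300441]), [2.2, 2.2]) (array([ 0.37002517, -0.358418  ,  0.04313726]), [1.3, 1.3])
0 [[0.449, -0.346], [0.745, -0.298], [0.996, -0.259], [1.74, -0.14]] [[0.36, -0.357], [0.451, -0.337], [0.498, -0.319], [0.315, -0.262], [0.328, -0.195]]
0.1 [[0.322, -0.365], [0.57, -0.325], [0.779, -0.293], [1.401, -0.193]] [[0.347, -0.361], [0.429, -0.343], [0.472, -0.327], [0.306, -0.276], [0.318, -0.216]]
0.2 [[0.196, -0.384], [0.395, -0.353], [0.563, -0.326], [1.062, -0.246]] [[0.334, -0.365], [0.406, -0.349], [0.445, -0.336], [0.298, -0.29], [0.308, -0.236]]
0.3 [[0.07, -0.404], [0.219, -0.38], [0.346, -0.36], [0.723, -0.3]] [[0.321, -0.37], [0.384, -0.356], [0.418, -0.344], [0.289, -0.303], [0.298, -0.257]]
0.4 [[-0.057, -0.423], [0.044, -0.407], [0.13, -0.393], [0.383, -0.353]] [[0.308, -0.374], [0.362, -0.362], [0.391, -0.352], [0.281, -0.317], [0.289, -0.277]]
```

View pics/hose.png

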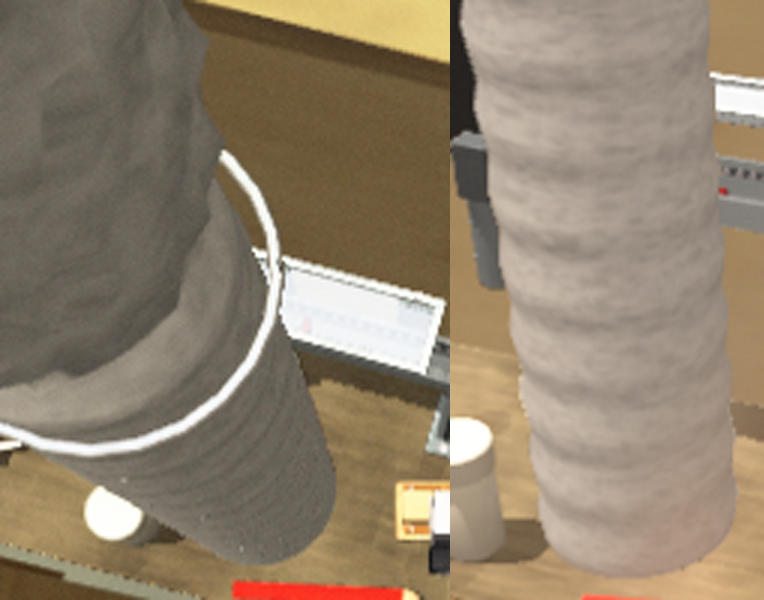

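The picture shows the hose's lower end in scene, with a rim from about (222,255) to (289,260), and in top, with a rim from about (247,242) to (291,220). I'll fit a circle to both rims, since the hose is close to the gripper's path.

Run:
```python
from h import *
from scipy.optimize import least_squares
s=load("scene");t=load("top")
P=[(s,190+(x-450)/2.857,80+y/2.857) for x,y in [(548,535),(570,558),(620,575),(680,565),(715,545),(731,520)]]+[(t,180+x/3,60+y/3) for x,y in [(332,490),(327,520),(310,545),(280,560),(245,563),(215,552)]]
f=lambda p:[1e3*(np.linalg.norm(plane(c,u,v,p[2])[:2]-p[:2])-p[3]) for c,u,v in P]
r=least_squares(f,[.36,-.29,.02,.067]);print(r.x,np.round(r.fun,1))
print(tri((s,285.3,146.7),(t,281.7,167.3)))
# hose width higher up, scene rows 100,150,200
g=s["image"].astype(int)
for z in(.2,.3,.4): print(z,[proj(s,[.36,-.292,z]),proj(t,[.36,-.292,z])])
```

```text
[ 0.36917131 -0.29250911  0.01441823  0.06412038] [ 0.2 -0.8  0.7 -0.3  0.3 -0.5 -0.3  0.6  0.9 -1.2 -0.5  0.9]
(array([ 0.46619224, -0.34404388,  0.21008335]), [0.1, 0.1])
0.2 [array([247.49215216, 178.7855086 ]), array([257.00104346, 216.01176829])]
0.3 [array([242.40254724, 125.30262312]), array([250.08556274, 207.49243276])]
0.4 [array([236.63341299,  63.88978023]), array([240.96916993, 196.24655963])]
```

```bash
cat >> h.py <<'E'
def tq(yaw,th,roll=0):
    z=np.array([np.cos(yaw)*np.sin(th),np.sin(yaw)*np.sin(th),-np.cos(th)]);y=np.array([np.sin(yaw),-np.cos(yaw),0]);x=np.cross(y,z)
    r=R.from_matrix(np.array([x,y,z]).T)
    return quat(R.from_rotvec(roll*np.array([np.cos(yaw),np.sin(yaw),0]))*r)
E
python3 - <<'E'
from h import *
D=np.deg2rad
ctrl.movep([.24,-.55,.36],tq(D(10),D(50))); s=ctrl.get_state(); print(s["t"],s["joint_pos"]); c=shot("wrist","w1"); print(c["eye"])
ctrl.movep([.24,-.66,.33],tq(D(35),D(55))); s=ctrl.get_state(); print(s["t"],s["joint_pos"]); c=shot("wrist","w2"); print(c["eye"])
o=np.vstack([load("w1")["image"],load("w2")["image"]]);cv2.imwrite("pics/w12.png",cv2.resize(o,(480,600),interpolation=cv2.INTER_AREA)[:,:,::-1])
E
```

```text
0.9417 [ 1.76401375  0.37019774 -0.30053091  1.70046591 -0.79895895  1.28974009
  0.39653991]
[ 0.16282426 -0.56478742  0.53117934]
1.6167 [ 1.66968001  0.81540562 -0.32400942  1.10203747 -0.61594166  1.70758646
  0.48939373]
[ 0.16535116 -0.71420907  0.49255969]
```

View pics/w12.png

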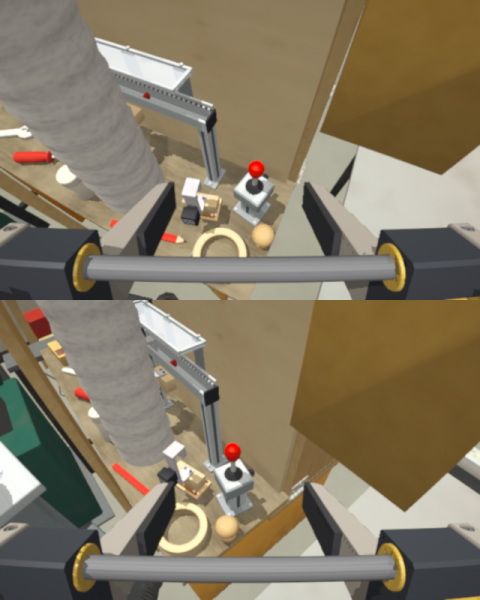

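View 1 shows the red stop at about (195,127) full-size, the rail end at about (285,155) and the hanger at about (255,265). In view 2 the hung hanger's block shows behind the hose at about (218,103) and the hanger is at about (240,220). I'll enlarge both to measure the rail.

Run:
```python
from h import *
a=load("w1")["image"][40:310,130:310];b=load("w2")["image"][0:270,170:350]
f=lambda i:cv2.resize(i,(400,600),interpolation=cv2.INTER_CUBIC)
cv2.imwrite("pics/w12z.png",np.hstack([f(a),f(b)])[:,:,::-1])
```

```text
(no output)
```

View pics/w12z.png

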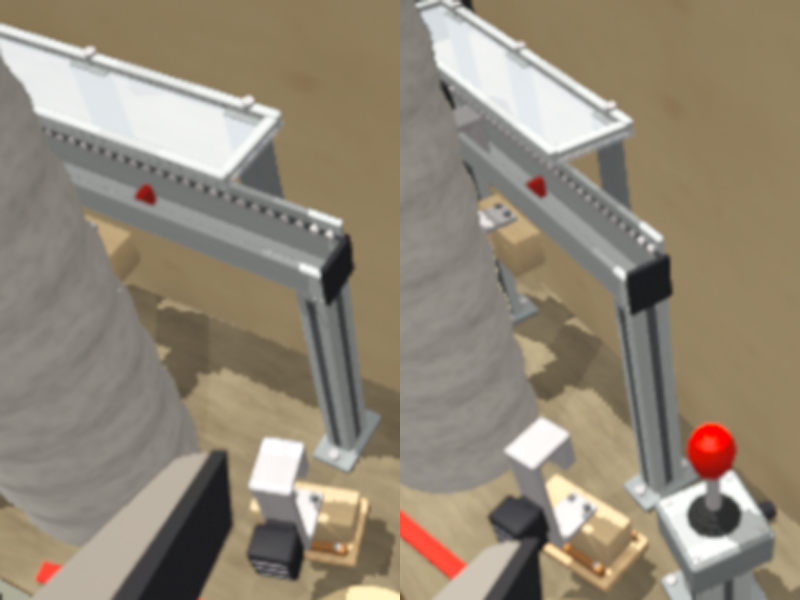

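The enlargement shows, in its own pixels left/right, the guard's front corner at (225,180)/(555,155), the red stop at (146,195)/(538,187), the lip end at (312,268)/(622,275), and the hanger's arm top at (249-304,438-497)/(506-573,421-470). The hung block's right end is at (132,255)/(545,235).

Run:
```python
from h import *
w1=load("w1");w2=load("w2");s=load("scene");t=load("top")
A=lambda x,y:(w1,130+x/2.222,40+y/2.222)
B=lambda x,y:(w2,170+(x-400)/2.222,y/2.222)
S=lambda x,y:(s,270+x/3,90+y/3)
T=lambda x,y:(t,255+(x-400)/2.857,140+y/2.857)
P=lambda n,*o:print(n,tri(*o)[0].round(4),tri(*o)[1])
P("guard",A(225,181),B(555,156),S(185,112),T(597,126))
P("guard",A(225,181),B(555,156))
P("guardback",A(279,117),B(630,127))
P("stop",A(146,195),B(538,187))
P("lipend",A(312,266),B(620,273),S(240,205))
P("backend",A(343,226),B(660,240),S(250,165))
P("hangA",A(264,438),B(540,421));P("hangB",A(304,445),B(573,443));P("hangC",A(292,497),B(543,471));P("hangD",A(249,489),B(506,455))
P("hungblockR",A(132,238),B(543,235))
P("knob",B(711,451),(s,397.8,193.3),(t,375.8,212.7))
P("pivot(box top ctr)",B(715,518),T(735,223))
P("postR base",A(335,466),B(640,505))
print("lip line w1",plane(*A(75,172),.215),plane(*A(312,266),.215),"w2",plane(*B(465,140),.215),plane(*B(620,273),.215))
print("guard front w1",plane(*A(40,125),.275),plane(*A(225,181),.275),"w2",plane(*B(440,70),.275),plane(*B(555,156),.275))
```

```text
guard [ 0.4101 -0.432   0.2805] [2.3, 1.5, 2.9, 1.3]
guard [ 0.4125 -0.4286  0.2791] [0.8, 0.8]
guardback [ 0.459  -0.4414  0.2793] [0.5, 0.5]
stop [ 0.4671 -0.3439  0.203 ] [0.1, 0.1]
lipend [ 0.4136 -0.4649  0.2195] [2.7, 0.6, 2.8]
backend [ 0.4385 -0.4738  0.2304] [1.8, 0.1, 1.9]
hangA [ 0.3522 -0.44    0.1356] [0.8, 0.8]
hangB [ 0.3566 -0.4614  0.1251] [1.1, 1.1]
hangC [ 0.3254 -0.4637  0.1279] [2.0, 2.0]
hangD [ 0.3217 -0.4396  0.1323] [0.2, 0.2]
hungblockR [ 0.4983 -0.2974  0.1255] [1.5, 1.5]
knob [ 0.3729 -0.5544  0.1705] [3.1, 3.1, 0.1]
pivot(box top ctr) [ 0.3712 -0.5577  0.1052] [0.2, 0.2]
postR base [ 0.409  -0.4551 -0.0104] [0.3, 0.3]
lip line w1 [ 0.46786323 -0.30147936  0.215     ] [ 0.419803   -0.46115336  0.215     ] w2 [ 0.468897   -0.27376213  0.215     ] [ 0.41715257 -0.46042416  0.215     ]
guard front w1 [ 0.44020485 -0.31777945  0.275     ] [ 0.415488   -0.42658148  0.275     ] w2 [ 0.45349724 -0.28993361  0.275     ] [ 0.41851181 -0.42258891  0.275     ]
```

The hose stands about 30 mm in front of the lip, at about (0.369,-0.293) with radius 0.065. That is inside the reach of the gripper's 189 mm wide body when it hangs the block. Before planning around it, I'll check gently with a shut fingertip, in small steps with the force watched, whether the hose gives.

Run:
```python
from h import *
D=np.deg2rad
q=tq(D(80),D(45))
ctrl.grip(0.0,10)
for p in ([.35,-.43,.32],[.365,-.385,.30]):
    print(solver.inverse_kinematics(p,q))
ctrl.movep([.35,-.43,.32],q); ctrl.servo_line([.365,-.385,.30],q,v=.1); ctrl.dwell(.3)
f0=np.array(ctrl.get_state()["contact_force"]);print(f0)
y=-.385
while y<-.325:
    y+=.003; ctrl.servo_line([.365,y,.30],q,v=.06)
    s=ctrl.get_state();f=np.array(s["contact_force"])-f0;print(round(y,3),f.round(1),s["ee_pos"].round(4) if hasattr(s["ee_pos"],"round") else s["ee_pos"])
    if np.linalg.norm(f)>7: break
c=shot("scene","s2")
ctrl.servo_line([.36,-.40,.30],q,v=.15);print(ctrl.get_state()["t"])
```

```text
[ 1.36284603  0.64640855 -0.44796188  1.3485146  -0.28920234  1.75787851
  0.77285285]
[ 1.33894719  0.60604285 -0.45746581  1.46573301 -0.31522222  1.66484754
  0.7667924 ]
[1.20049139 0.13002427 0.63982857]
-0.382 [-1.8  0.5 -0.1] [ 0.3651 -0.3818  0.3001]
-0.379 [-1.7  0.1  0.2] [ 0.365  -0.3788  0.3001]
-0.376 [-1.9 -0.2 -0.7] [ 0.365  -0.3758  0.3001]
-0.373 [-1.1  0.2 -0.5] [ 0.365  -0.3728  0.3001]
-0.37 [-1.4 -0.4 -2. ] [ 0.365  -0.3698  0.3001]
-0.367 [-0.7  0.1 -0.6] [ 0.365  -0.3668  0.3001]
-0.364 [-1.4 -0.4 -0.5] [ 0.365  -0.3638  0.3001]
-0.361 [-1.1  0.1 -1.4] [ 0.365  -0.3608  0.3001]
-0.358 [-1.3  0.1 -0.6] [ 0.365  -0.3578  0.3001]
-0.355 [-0.8 -0.2 -1.1] [ 0.365  -0.3548  0.3001]
-0.352 [-0.9 -0.7  0.1] [ 0.365  -0.3518  0.3   ]
-0.349 [-1.4 -0.5 -0. ] [ 0.365  -0.3488  0.3001]
-0.346 [-1.   0.2 -0.3] [ 0.365  -0.3458  0.3   ]
-0.343 [-2.2  0.  -1.2] [ 0.365  -0.3428  0.3   ]
-0.34 [-1.  -0.8 -0.3] [ 0.365  -0.3398  0.3001]
-0.337 [-1.1 -0.2 -1.1] [ 0.365  -0.3368  0.3001]
-0.334 [-1.6 -1.  -0.2] [ 0.365  -0.3338  0.3   ]
-0.331 [-1.  -0.6 -0.3] [ 0.365  -0.3308  0.3001]
-0.328 [-0.7 -0.3  0.6] [ 0.365  -0.3278  0.3   ]
-0.325 [-2.5  0.5 -0.4] [ 0.365  -0.3248  0.3   ]
10.675
```

Run:
```python
from h import *
a=load("scene")["image"];b=load("s2")["image"]
cv2.imwrite("pics/s2c.png",np.hstack([cv2.resize(i[0:300,160:420],(400,462)) for i in(a,b)])[:,:,::-1])
```

```text
(no output)
```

View pics/s2c.png

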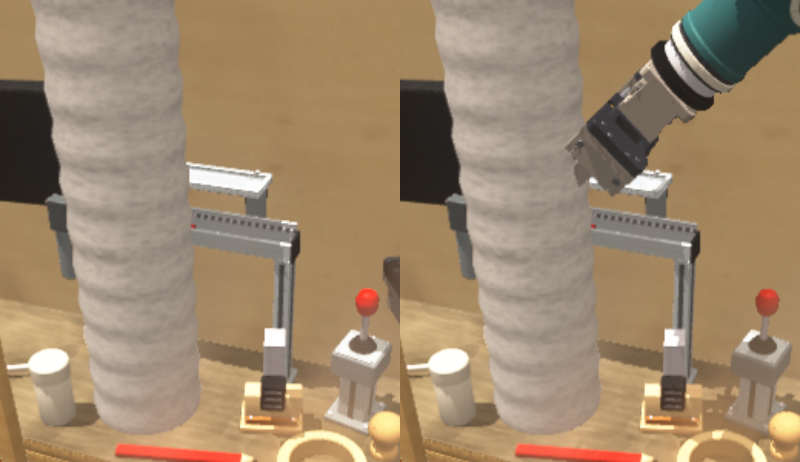

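The picture shows the fingertip about 30 mm into the hose's edge, near (575,150), with no force and the hose unmoved. So the hose offers no resistance and a normal leaning grasp works. Next are the plan check and the pick.

```bash
cat >> h.py <<'E'
D=np.deg2rad; TH=D(35)
O=np.array([.440,-.385,0]); YAW=D(-15)
def rail(p): return O+R.from_euler('z',YAW).apply(p)
GO=ctrl.grasp_offset if isinstance(ctrl.grasp_offset,float) else .019
def tcp(grip,yaw,th=TH): return np.array(grip)+GO*np.array([np.cos(yaw)*np.sin(th),np.sin(yaw)*np.sin(th),-np.cos(th)])
def foot(x,y,z): return tcp(rail([x-.04325,y,z-.027]),YAW)
E
python3 - <<'E'
from h import *
G=np.array([.301,-.4515,.085]); q=tq(0,TH); qr=tq(YAW,TH)
pre=tcp(G,0)-.085*np.array([np.sin(TH),0,-np.cos(TH)])
for n,p,o in [("way",[.22,-.48,.26],q),("pre",pre,q),("g",tcp(G,0),q),("lift",tcp(G+[0,0,.12],0),q),("hov",foot(-.03,-.018,.232),qr),("in",foot(.0135,-.018,.232),qr),("down",foot(.0135,-.018,.197),qr)]:
    j=solver.inverse_kinematics(p,o);print(n,np.round(p,3),None if j is None else np.round(j,2))
ctrl.grip(.065)
ctrl.movep([.22,-.48,.26],q); ctrl.movep(pre,q)
f0=np.array(ctrl.get_state()["contact_force"])
ctrl.servo_line(tcp(G,0),q,v=.1)
s=ctrl.get_state();print(np.array(s["contact_force"])-f0)
ctrl.grip(0.0,35); s=ctrl.get_state();print(s["finger_gap"],s["gripper_force"],(np.array(s["contact_force"])-f0).round(1))
ctrl.servo_line(tcp(G+[0,0,.03],0),q,v=.08)
s=ctrl.get_state();print(s["finger_gap"],s["gripper_force"],(np.array(s["contact_force"])-f0).round(1))
ctrl.servo_line(tcp(G+[0,0,.12],0),q,v=.15)
s=ctrl.get_state();print(s["t"],s["ee_pos"],s["finger_gap"],(np.array(s["contact_force"])-f0).round(1))
shot("scene","s3");shot("top","t3")
E
```

```text
way [ 0.22 -0.48  0.26] [ 1.69  0.22 -0.28  2.   -0.69  0.95  0.26]
pre [ 0.263 -0.452  0.139] [ 1.63  0.38 -0.34  2.15 -0.84  0.64  0.44]
g [ 0.312 -0.452  0.07 ] [ 1.59  0.55 -0.43  2.14 -0.94  0.45  0.52]
lift [ 0.312 -0.452  0.19 ] [ 1.53  0.31 -0.34  2.09 -0.79  0.69  0.25]
hov [ 0.375 -0.386  0.19 ] [ 1.35  0.19 -0.41  2.26 -0.95  0.38 -0.03]
in [ 0.417 -0.397  0.19 ] [ 1.24  0.24 -0.38  2.19 -0.88  0.34 -0.15]
down [ 0.417 -0.397  0.155] [ 1.28  0.31 -0.43  2.22 -1.03  0.26  0.02]
[-1.03170289 -0.32827246 -0.005627  ]
0.027867770848966553 34.99782621860504 [-0.2  0.6  1.7]
0.028080024963706818 34.99793529510498 [-0.6  0.3 -1.6]
15.9417 [ 0.31144449 -0.45085272  0.18870511] 0.02758326932270243 [-0.6  0.  -1.8]
```

Picked and lifted. I'll move to the hover in front of the lip and look.

Run:
```python
from h import *
qr=tq(YAW,TH)
ctrl.movep(foot(-.03,-.018,.232),qr)
s=ctrl.get_state();print(s["t"],s["ee_pos"],s["contact_force"])
a=shot("scene","s4");b=shot("wrist","w4");t=shot("top","t4")
i1=cv2.resize(a["image"][90:240,270:390],(400,500),interpolation=cv2.INTER_CUBIC);i2=cv2.resize(b["image"],(400,250));i3=cv2.resize(t["image"][140:240,260:380],(400,333),interpolation=cv2.INTER_CUBIC)
o=np.zeros((600,800,3),np.uint8);o[:500,:400]=i1;o[:250,400:]=i2;o[260:593,400:]=i3
cv2.imwrite("pics/c4.png",o[:,:,::-1])
```

```text
16.5 [ 0.37546881 -0.38439195  0.18900176] [-0.36405979 -0.97211977 -1.10306405]
```

View pics/c4.png

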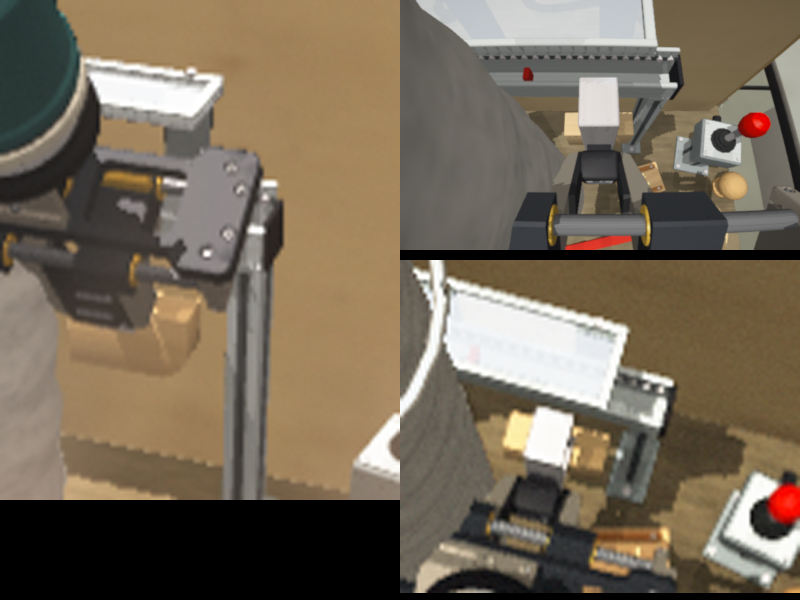

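The wrist view shows the hook's arm squared to the rail, with its far edge at about (286-347,125) full-size, the red stop at (204,118) and the lip's right end at about (430,150). The grip is held straight. Now a quick position check, then the insertion by feel.

```bash
python3 - <<'E'
from h import *
w=load("w4");t=load("t4")
W=lambda x,y:(w,(x-400)*1.6,y*1.6);T=lambda x,y:(t,260+(x-400)*.3,140+(y-260)*.3)
inv=lambda p:R.from_euler('z',-YAW).apply(np.array(p)-O).round(4)
for n,a,b in [("farL",W(580,78),T(535,408)),("farR",W(617,78),T(574,412)),("nearR",W(618,125),T(566,467)),("guard",W(655,48),T(612,409)),("stop",W(527,75),T(476,354))]:
    p,e=tri(a,b);print(n,inv(p),e)
for X,Y in((580,92),(660,95)):print("lip",inv(plane(*W(X,Y),.215)))
E
python3 - <<'E'
from h import *
qr=tq(YAW,TH);Y=-.018
st=lambda:np.array(ctrl.get_state()["contact_force"])
ctrl.dwell(.2);f0=st()
ctrl.servo_line(foot(.004,Y,.230),qr,v=.1);ctrl.dwell(.15);print((st()-f0).round(1))
x=.004;hit=None
while x<.024:
    x+=.002;ctrl.servo_line(foot(x,Y,.223),qr,v=.05);f=R.from_euler('z',-YAW).apply(st()-f0);print(round(x,3),f.round(1))
    if f[0]<-4 or np.linalg.norm(f)>8: break
s=ctrl.get_state();print(s["t"],s["finger_gap"])
E
```

```text
farL [-0.0235 -0.0078  0.2603] [0.2, 0.2]
farR [-0.0175 -0.031   0.2507] [0.4, 0.4]
nearR [-0.0492 -0.0331  0.2432] [1.9, 1.9]
guard [-0.015  -0.0519  0.2763] [1.6, 1.6]
stop [0.014  0.0451 0.2053] [1.1, 1.1]
lip [-0.0093 -0.0038  0.215 ]
lip [-0.0119 -0.0698  0.215 ]
[0.3 0.1 0.1]
0.006 [ 0.7  0.5 -0.4]
0.008 [0.4 0.3 0.8]
0.01 [-0.2  0.2  0.4]
0.012 [0.3 1.2 0.6]
0.014 [-6.5  1.2  2.7]
18.7833 0.02752391222927769
```

Run:
```python
from h import *
qr=tq(YAW,TH);Y=-.018;x=.0088
st=lambda:np.array(ctrl.get_state()["contact_force"])
ctrl.servo_line(foot(x,Y,.223),qr,v=.05);ctrl.dwell(.2);f0=st()
z=.223
ctrl.servo_line(foot(x,Y,.217),qr,v=.05);z=.217
while z>.188:
    z-=.0025;ctrl.servo_line(foot(x,Y,z),qr,v=.06);f=R.from_euler('z',-YAW).apply(st()-f0);print(round(z,4),f.round(1))
    if np.linalg.norm(f)>5: break
s=ctrl.get_state();print(s["t"],s["ee_pos"],s["finger_gap"])
```

```text
0.2145 [ 0.3  1.5 -0.7]
0.212 [0.3 0.6 0.2]
0.2095 [ 0.4  1.5 -0.4]
0.207 [ 1.5  1.2 -0.6]
0.2045 [ 0.6  0.1 -0.6]
0.202 [ 0.3  1.1 -0.6]
0.1995 [ 0.2  1.2 -0.2]
0.197 [ 0.4  0.7 -0.3]
0.1945 [-1.4  1.7  6.2]
21.75 [ 0.41311804 -0.39659122  0.15303852] 0.02743231233088319
```

Bottomed out at the expected height, 18 mm below the lip top. I'll release, back off and verify.

Run:
```python
from h import *
qr=tq(YAW,TH);tz=rot(qr).apply([0,0,1])
ctrl.servo_line(foot(.0088,-.018,.1965),qr,v=.05)
ctrl.grip(.05); p=np.array(ctrl.get_state()["ee_pos"])
ctrl.servo_line(p-.09*tz,qr,v=.12); s=ctrl.get_state();print(s["t"],s["contact_force"])
ctrl.grip(0.0)
q=tq(D(-27),D(30))
ctrl.movep([.27,-.60,.30],q);print(ctrl.get_state()["t"])
a=shot("scene","s5");b=shot("wrist","w5");t=shot("top","t5")
i1=cv2.resize(a["image"][90:240,270:430],(400,375),interpolation=cv2.INTER_CUBIC);i2=cv2.resize(b["image"],(400,250));i3=cv2.resize(t["image"][140:260,260:400],(400,343),interpolation=cv2.INTER_CUBIC)
o=np.zeros((600,800,3),np.uint8);o[:375,:400]=i1;o[:250,400:]=i2;o[255:598,400:]=i3
cv2.imwrite("pics/c5.png",o[:,:,::-1])
```

```text
23.4083 [-0.3102273   0.46428518 -0.70446489]
25.2
```

View pics/c5.png

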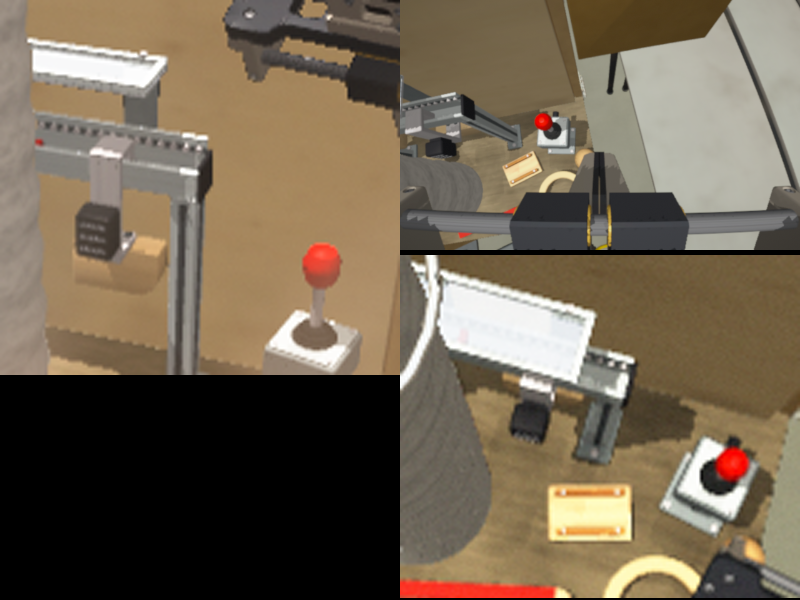

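The hanger hangs straight in the trough, clear of the stop, at scene-crop (105,150) with its block level. The lever is upright in all three views. Now the lever.

Run:
```python
from h import *
def red(c,x0,x1,y0,y1):
    h=cv2.cvtColor(c["image"],cv2.COLOR_RGB2HSV);m=(((h[...,0]<8)|(h[...,0]>172))&(h[...,1]>150)&(h[...,2]>70)).astype(np.uint8)
    k=np.zeros_like(m);k[y0:y1,x0:x1]=m[y0:y1,x0:x1];n,_,st,ce=cv2.connectedComponentsWithStats(k)
    if n<2: return None
    i=1+np.argmax(st[1:,4]);return st[i][:2]+st[i][2:4]/2-.5
w,s,t=load("w5"),load("s5"),load("t5")
a,b,c=red(w,205,250,170,215),red(s,380,420,175,215),red(t,355,395,195,230);print(a,b,c)
K,e=tri((w,*a),(s,*b),(t,*c));print(K,e)
yw=D(-27);q=tq(yw,D(30));tz=rot(q).apply([0,0,1]);py=np.array([-np.sin(yw),np.cos(yw),0])
base=np.array([K[0],K[1],.166])+.010*tz
P=lambda d:base+d*py
ctrl.movep(P(-.060)-.07*tz,q);ctrl.servo_line(P(-.060),q,v=.12);ctrl.dwell(.15)
F=lambda:np.array(ctrl.get_state()["contact_force"])
f0=F();print("start",ctrl.get_state()["t"])
d=-.060
ctrl.servo_line(P(-.036),q,v=.08);d=-.036;print((F()-f0).round(1))
while d<-.0045:
    d+=.004;ctrl.servo_line(P(d),q,v=.08);f=F()-f0;print(round(d,3),round(float(f@py),1),f.round(1))
    if np.linalg.norm(f)>9:break
ctrl.dwell(.1);t2=shot("top","t6");s2=shot("scene","s6");k=red(t2,330,395,185,235);k2=red(s2,360,420,175,220);print(k,k2)
for n in(0,.3,.45,.5):
    p=K+[0,0,-.061]+.061*(np.sin(n)*py+np.cos(n)*np.array([0,0,1]));print(n,proj(t2,p),proj(s2,p))
print(ctrl.get_state()["t"])
```

```text
[229.5 194. ] [398.  194.5] [375.5 213. ]
[ 0.37254199 -0.55416238  0.17037981] [1.8, 1.5, 0.4]
start 26.7
[-0.  -2.1 -0.5]
-0.032 -0.8 [-0.3 -0.8 -1.4]
-0.028 -0.8 [ 0.9 -1.3 -0.6]
-0.024 -0.8 [ 0.2 -1.  -0.4]
-0.02 -1.4 [ 0.2 -1.6  0.8]
-0.016 -3.1 [-1.7 -2.6  0.9]
-0.012 -3.3 [-1.4 -2.9  1. ]
-0.008 -3.8 [-0.8 -3.9 -0.4]
-0.004 -5.1 [-0.5 -5.5 -1.1]
[367. 206.] [385.  194.5]
0 [375.64663585 212.88805616] [398.80790022 194.83448282]
0.3 [368.27126309 209.51375729] [389.15400899 193.31838009]
0.45 [364.67474774 208.09641189] [384.58713738 193.59625324]
0.5 [363.51332448 207.67335717] [383.13036359 193.83919821]
29.35
```

Tilt is about 0.44 rad by the scene view and the force is about 5 N. I'll hold, then return.

Run:
```python
from h import *
ctrl.dwell(1.4)
yw=D(-27);q=tq(yw,D(30));tz=rot(q).apply([0,0,1]);py=np.array([-np.sin(yw),np.cos(yw),0])
p=np.array(ctrl.get_state()["ee_pos"])
ctrl.servo_line(p-.062*py,q,v=.12);ctrl.servo_line(p-.062*py-.12*tz,q,v=.2);ctrl.dwell(.4)
print(ctrl.get_state()["t"],ctrl.get_state()["contact_force"])
def red(c,x0,x1,y0,y1):
    h=cv2.cvtColor(c["image"],cv2.COLOR_RGB2HSV);m=(((h[...,0]<8)|(h[...,0]>172))&(h[...,1]>150)&(h[...,2]>70)).astype(np.uint8)
    k=np.zeros_like(m);k[y0:y1,x0:x1]=m[y0:y1,x0:x1];x,y,w,h=cv2.boundingRect(k);return x+w/2-.5,y+h/2-.5
s=shot("scene","s7");t=shot("top","t7");print(red(s,360,420,175,215),red(t,350,395,195,230))
a=load("s5")["image"][135:210,295:345].astype(int);print("hanger change",np.abs(a-s["image"][135:210,295:345]).mean())
```

```text
32.575 [-0.13108504 -0.63950746 -0.14389365]
(398.0, 194.5) (375.5, 212.5)
hanger change 1.5868444444444445
```

Lever is upright again and the hanger has not moved; the gripper is clear.

```bash
python3 -c "
from plant import workorder
print(workorder.sign_off())"
```

```text
the job is handed in; nothing more can be done
None
```

The hanger hangs fully down in the rail's free place, the jog lever was then held left at about 0.44 rad for over a second and sprang back upright, and the job was handed in at about 33 s; I did not re-check the other hanger at the end, and early on I pushed a fingertip about 30 mm into the extraction hose to test it, which gave no force and did not move it.

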